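# Lock the template to the glue-up jig with a T-toggle

## Task

The white template on the wooden jig is locked at one end only. Take the small T-toggle (short bar grip), put its steel crossbar down through the middle of the empty slot until its round flange rests flat on the template, then turn it a quarter turn so that the crossbar lies across underneath, and let go. Leave the bigger toggle and the round-knobbed pin where they stand.

Things in the scene. Friction and masses are not known exactly. Their poses are not given: they have to be found in the camera images.
- toggle_grip (a point): Small T-toggle to use: loose, upright on the table, some 0.33 kg. Point: centre of its wooden bar grip, 69 mm above the foot; x along the grip, z up. Grip 60 (x) x 18 (y) x 36 (high) mm: pinch it across the 18 mm. Heights above the foot: grip 51-87, neck 43-51, round steel flange (64 mm across) 38-43, stem (16 mm across) 12-38, steel crossbar 70 (x) x 20 (y), parallel to the grip, 0-12.
- open_slot (a point): Empty slot, 90 (x) x 38 (y) mm, in the fixed jig (140 x 280 mm). Point: centre of its mouth on the template's top, 60 mm above the table; x along the slot, z up. 18 mm of board, then 42 mm of open space where the crossbar turns freely, 8 mm below the board. Seated, the grip's centre is 31 mm above the point. 140 mm off along +y or -y a like toggle stands locked in the other slot, fixed.
- long_toggle_grip (a point): Bystander: a loose bigger toggle, too long for the slot, standing on its 120 x 20 mm crossbar. Steel disc flange (64 mm across, 5 mm thick, its underside 38 mm above the table), stem 16 mm, 87 mm tall in all; wooden bar grip 100 x 18 x 36 mm. The point is the grip's centre, 69 mm above the table; x along the grip.
- round_pin_grip (a point): Bystander: a loose pin with a round wooden knob, 38 mm across and 36 mm high, and a round foot 36 mm across. Steel disc flange (64 mm across, 5 mm thick, its underside 38 mm above the table), stem 16 mm, 87 mm tall in all; the point is the knob's centre, 69 mm above the table.
Not all that is in view belongs to the job. Leave any green or red look-alike of the part that bears toggle_grip alone.

How it is judged:
At the end, for the whole second after the job is handed in: The small toggle stands upright (within 6 degrees) in the empty slot, within 18 mm of its middle along it and 14 mm across it, its flange down on the template (within 5 mm), its grip and so its crossbar turned across the slot (within 20 degrees of square) (x of toggle_grip in the frame of open_slot between -0.018 and 0.018 m and y of toggle_grip in the frame of open_slot between -0.014 and 0.014 m and z of toggle_grip in the frame of open_slot between 0.026 and 0.036 m and angle between the x axis of toggle_grip and the y axis of open_slot, either way round below 0.35 rad and angle between toggle_grip's own z axis and vertical below 0.1 rad); the robot touches nothing.
It fails at once if the bigger toggle is moved by more than 30 mm or knocked over (distance of long_toggle_grip from where it was at the start of the episode above 0.03 m).
It fails at once if the round-knobbed pin is moved by more than 30 mm or knocked over (distance of round_pin_grip from where it was at the start of the episode above 0.03 m).
It also fails if it takes over 43 s, if anything falls off the work surface, if the arm or the gripper's body presses on something with over 40 N, if the wrist force passes 120 N, or if a joint passes its speed limit or range.

## Robot

A 6-joint arm with a two-finger parallel gripper is mounted at the origin on the work surface. World frame = base frame: x ahead of the robot, y to its left, z up, the work surface at z = 0. Lengths are in m, angles in rad, forces in N, time in s.
With the tool pointing down it reaches from about 0.35 to 0.775 m from the base axis. Payload 7.3 kg.
Tool frame: the origin (TCP) lies between the finger pads; the fingertips stand 8 mm ahead of it and the grasp point (between the pads) lies 11 mm behind it (robot.nose_length is the distance from the TCP to the fingertips, in m); z points along the fingers, y is the line along which they close (so a half turn about z gives the same grasp; the last joint's range is limited). The gripper opens to 92 mm and grips with 3 to 60 N. Pads are 19 mm wide; open, the fingers measure 130 mm over their backs; the gripper's body (75 mm by 190 mm) begins 47 mm behind the grasp point.
Start: joints at [1.065, 0.342, 1.524, -0, 1.275, -0.146], TCP at [0.185, 0.491, 0.203] pointing down, gripper open.
Joint ranges: [-2.53, 2.53], [-0.77, 2.02], [0.04, 2.7], [-1, 4.14], [0.28, 2.66], [-3.11, 3.11]. Speed limits (rad/s): [2.57, 2.57, 3.14, 3.14, 3.14, 3.14].

## Interface

Orientations are given as [roll, pitch, yaw] about the fixed x, y, z axes, in that order (R = Rz(yaw) Ry(pitch) Rx(roll)).
In Python, from cell import robot gives the robot as it stands. The module is installed in compiled form; this text tells all that it offers.
- The arm moves only by the shell command python3 -m jog 'ROWS' [FORCE]. ROWS is JSON, a list that holds one entry, the list of rows, each a list of 5 numbers: the gripper's target within -1 to 1 (fully open at 1, half-way at 0, shut at -1), then the shift along the tool's x, y, z in m, then the turn about the tool's z in rad. A call has 1 to 5 rows; each row is the pose to reach, as a shift and turn from the pose commanded when the call began, along the tool's axes at that moment; what a row does not reach only later rows make up. A row lasts 1/12 s, in which the tool goes at most 41.7 mm and 7.16 degrees, less where a joint would pass 70% of its speed; a pose out of reach is approached as far as the arm can. A call with a gripper value outside its range is refused whole. The fingers move at their own pace and stop on an object; FORCE is the grip in N (left out, the last holds). Time passes only in rows, so rows that repeat a pose let the fingers close. It gives the time, the measured TCP pose, the force, the opening and the grip force at its end, in the units of the state.
- robot.observe(): the state, without advancing time (a new reading comes with each control period).
- robot.read_camera(name): name is "scene" or "top" or "wrist"; returns the picture (480x640x3 uint8, red, green, blue); there is no depth.
- robot.camera_model(name): a dict with "camera_matrix" (3x3 intrinsics, pixels), "dist_coeffs" ([k1, k2, p1, p2, k3] as OpenCV has them; the pictures are not rectified), "position" and "attitude" of the camera in the world; the wrist camera has in their place "mount" (4x4, takes a point from camera to tool coordinates, whose origin is the TCP and whose axes are the flange's). Camera axes: x right, y down, z forward; pixel columns grow to the right and rows downward; lengths in m; the calibration is good to about 2 mm. A picture is of the moment at which its call begins: read the wrist's pose just before it. camera_model takes no time and is no camera call.
- robot.hand_in(): hands the job in; it is judged then, once.
The state is a dict: "time": time; "qpos": joint angles; "qvel": joint speeds; "joint_efforts": joint torques, N m; "tool_pos": TCP position; "tool_rot": TCP orientation; "contact_force": force on the tool from outside, world axes, zero at the start; "torque": the same for the moment, N m; "opening": finger opening in m; "grip_force": force on a finger pad.
Only numpy, scipy, OpenCV 4.12 (cv2) and the standard library are available. Lean on these libraries where they do the work, as an engineer would, in place of code of your own. Each camera call takes 0.05 s, during which the arm holds its last target. There are 200 camera calls.

## Working session

There is one attempt and no reset: what is moved stays moved. The work goes in short steps, Python scripts to look and compute and a shell command to move; the robot and the scene stay as the last step left them, time stands still between calls to the robot, and variables do not carry over. Pictures are saved under pics/ and viewed, at most 10 in all, crops included, and the job is handed in when it is done.

```bash
mkdir -p pics
python3 - <<'E'
from cell import robot
import cv2,numpy as np
for n in ("top","scene"):
    im=robot.read_camera(n); cv2.imwrite(f"pics/{n}0.png",im[:,:,::-1])
    m=robot.camera_model(n); print(n,{k:np.round(v,4).tolist() for k,v in m.items() if not isinstance(v,str)})
print({k:np.round(v,4).tolist() for k,v in robot.camera_model("wrist").items() if not isinstance(v,str)})
print(robot.observe())
E
```

```text
top {'camera_matrix': [[455.732, 0.0, 320.0713], [0.0, 455.732, 240.526], [0.0, 0.0, 1.0]], 'dist_coeffs': [-0.0714, 0.0, 0.0, 0.0, 0.0], 'position': [0.3652, -0.0214, 1.1021], 'attitude': [-3.0649, 0.0043, -1.5522]}
scene {'camera_matrix': [[534.0555, 0.0, 328.4952], [0.0, 534.0555, 241.1126], [0.0, 0.0, 1.0]], 'dist_coeffs': [-0.0858, 0.0, 0.0, 0.0, 0.0], 'position': [0.9994, -0.3288, 0.9885], 'attitude': [-2.5404, 0.0073, 1.067]}
{'camera_matrix': [[376.9738, 0.0, 321.5779], [0.0, 376.9738, 238.7119], [0.0, 0.0, 1.0]], 'dist_coeffs': [-0.0249, 0.0, 0.0, 0.0, 0.0], 'mount': [[0.0003, -0.9643, -0.2647, 0.071], [1.0, 0.0002, 0.0004, -0.0005], [-0.0004, -0.2647, 0.9643, -0.1813], [0.0, 0.0, 0.0, 1.0]]}
{'time': 0.1, 'qpos': array([ 1.06498810e+00,  3.42653900e-01,  1.52488900e+00, -4.11281490e-06,
        1.27540868e+00, -1.45997920e-01]), 'qvel': array([ 1.55525759e-03, -1.52288270e-03, -2.52978694e-03, -1.35227479e-04,
        1.81853991e-05, -1.46825246e-03]), 'joint_efforts': array([ 1.82524454e-03, -4.32001483e+01, -2.44694978e+01,  7.20403902e-02,
        5.26913849e-02, -6.69203018e-05]), 'tool_pos': array([0.18464248, 0.49104975, 0.20222538]), 'tool_rot': array([-3.14024762e+00, -1.93804669e-04,  2.78178342e+00]), 'contact_force': array([ 0.50303482,  0.2451447 , -0.13830887]), 'torque': array([-0.02165657, -0.0243468 ,  0.01958165]), 'grip_force': 0.0, 'opening': 0.09161461571461882}
```

View pics/top0.png

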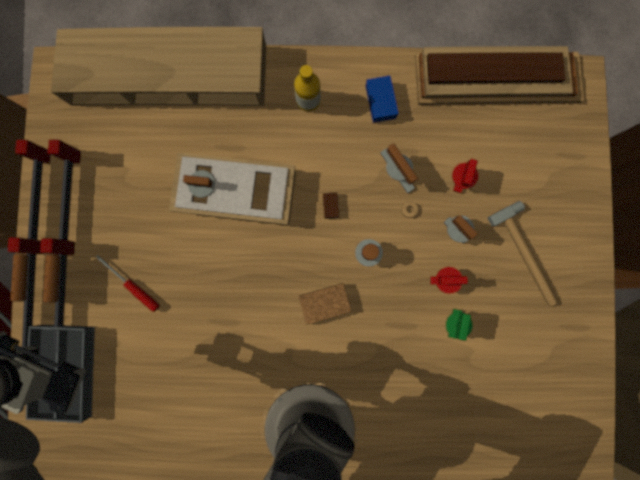

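View pics/scene0.png

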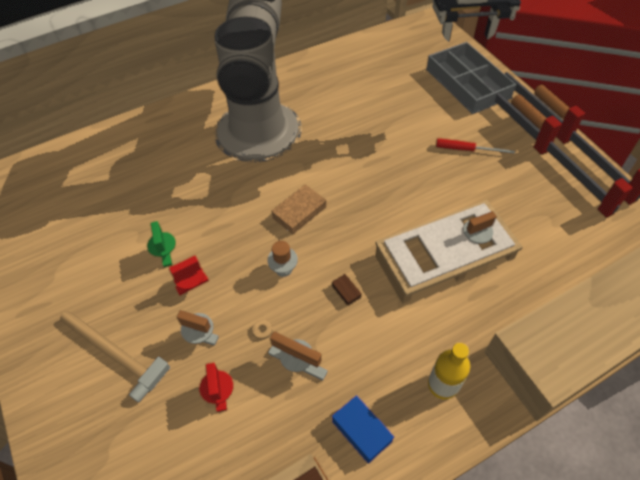

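The top view shows the small toggle with its wooden grip at about (464,228), between two red look-alikes at (465,176) and (449,280). The empty slot is at about (261,190), the long toggle at (400,166) and the pin at (369,252).

```bash
cat > h.py <<'E'
from cell import robot
import cv2,numpy as np
from scipy.spatial.transform import Rotation as R
def cam(n):
    m=robot.camera_model(n); K=np.array(m["camera_matrix"]); d=np.array(m["dist_coeffs"])
    if n=="wrist":
        s=robot.observe(); M=np.array(m["mount"]); T=R.from_euler('xyz',s["tool_rot"]).as_matrix()
        return K,d,T@M[:3,:3],T@M[:3,3]+s["tool_pos"]
    return K,d,R.from_euler('xyz',m["attitude"]).as_matrix(),np.array(m["position"])
def px2w(c,uv,z):
    K,d,A,p=c
    q=cv2.undistortPoints(np.array(uv,float).reshape(-1,1,2),K,d).reshape(-1,2)
    r=np.c_[q,np.ones(len(q))]@A.T
    return p+r*((z-p[2])/r[:,2])[:,None]
def w2px(c,P):
    K,d,A,p=c
    rv=cv2.Rodrigues(A.T)[0]
    return cv2.projectPoints(np.array(P,float).reshape(-1,1,3),rv,-A.T@p,K,d)[0].reshape(-1,2)
def delta(xy,yaw,z):
    "shift in tool axes + turn to reach TCP xy z with tool yaw (mod pi)"
    s=robot.observe(); r=s["tool_rot"]; T=R.from_euler('xyz',r).as_matrix()
    d=T.T@(np.r_[xy,z]-s["tool_pos"])
    t=-(yaw-r[2])  # tool z points down
    t=(t+np.pi/2)%np.pi-np.pi/2
    return np.round(d,4),round(t,4),np.round(s["qpos"],3)
E
python3 - <<'E'
from h import *
c=cam("top")
print("grip ends",px2w(c,[[455,217],[474,238],[464,228]],.087))
print("slot",px2w(c,[[257,171],[271,172],[266,210],[252,209],[261,190]],.06))
print("long, pin",px2w(c,[[401,163]],.087),px2w(c,[[370,252]],.087))
print("red",px2w(c,[[465,176],[449,280]],.06))
print(delta([.39,-.35],0,.2))
E
```

```text
grip ends [[ 0.50192247 -0.31879603  0.087     ]
 [ 0.45519911 -0.36182631  0.087     ]
 [ 0.47738035 -0.33915975  0.087     ]]
slot [[0.60494372 0.13447889 0.06      ]
 [0.60306095 0.1017236  0.06      ]
 [0.51364966 0.11074702 0.06      ]
 [0.51543887 0.1432664  0.06      ]
 [0.56024338 0.12374198 0.06      ]]
long, pin [[ 0.62314697 -0.19613547  0.087     ]] [[ 0.41953307 -0.12742889  0.087     ]]
red [[ 0.60259654 -0.35115659  0.06      ]
 [ 0.35999253 -0.31231481  0.06      ]]
(array([-0.4883, -0.7149,  0.0031]), np.float64(-0.3598), array([ 1.065,  0.343,  1.525, -0.   ,  1.275, -0.146]))
```

```bash
for i in 1 2 3; do python3 -m jog '[[[1,-0.036,-0.021,0,0],[1,-0.072,-0.042,0,0],[1,-0.108,-0.063,0,0],[1,-0.144,-0.085,0,0]]]'; done
for i in 1 2 3; do python3 -m jog '[[[1,-0.011,-0.035,0,0],[1,-0.022,-0.07,0,0],[1,-0.033,-0.105,0,0],[1,-0.044,-0.14,0,0]]]'; done
for i in 1 2 3; do python3 -m jog '[[[1,0,0,0,0.12],[1,0,0,0,0.24],[1,0,0,0,0.36],[1,0,0,0,0.48],[1,0,0,0,0.6]]]'; done
python3 -m jog '[[[1,0,0,0,0.12],[1,0,0,0,0.23],[1,0,0,0,0.23],[1,0,0,0,0.23]]]'
python3 - <<'E'
from h import *
print(robot.observe()["qpos"].round(3))
cv2.imwrite("pics/w1.png",robot.read_camera("wrist")[:,:,::-1])
E
```

```text
time: 0.43
tool_pos: [0.2898, 0.3601, 0.2025]
tool_rot: [-3.141, -0.0, 2.783]
contact_force: [0.9, 0.8, 0.6]
opening: 0.0924
grip_force: 0.0
time: 0.77
tool_pos: [0.3946, 0.2299, 0.2027]
tool_rot: [3.142, -0.0, 2.782]
contact_force: [0.6, 0.1, -0.6]
opening: 0.0917
grip_force: 0.0
time: 1.1
tool_pos: [0.4992, 0.1, 0.2026]
tool_rot: [3.142, -0.0, 2.782]
contact_force: [1.2, 0.8, -0.6]
opening: 0.0922
grip_force: 0.0
time: 1.43
tool_pos: [0.4897, -0.0463, 0.2024]
tool_rot: [3.142, -0.001, 2.782]
contact_force: [1.2, -0.3, -0.7]
opening: 0.0919
grip_force: 0.0
time: 1.77
tool_pos: [0.4815, -0.1928, 0.2025]
tool_rot: [3.141, -0.001, 2.782]
contact_force: [-0.4, 0.1, 0.4]
opening: 0.0918
grip_force: 0.0
time: 2.1
tool_pos: [0.4734, -0.3393, 0.2024]
tool_rot: [3.141, -0.001, 2.782]
contact_force: [1.0, -0.1, 1.4]
opening: 0.0921
grip_force: 0.0
time: 2.52
tool_pos: [0.4737, -0.3376, 0.2022]
tool_rot: [-3.141, -0.001, 2.175]
contact_force: [0.4, -0.2, -0.1]
opening: 0.0919
grip_force: 0.0
time: 2.93
tool_pos: [0.4738, -0.3374, 0.2023]
tool_rot: [-3.141, -0.001, 1.576]
contact_force: [-0.7, -0.3, 0.9]
opening: 0.0918
grip_force: 0.0
time: 3.35
tool_pos: [0.4738, -0.3374, 0.2023]
tool_rot: [-3.14, -0.0, 0.976]
contact_force: [-0.9, -0.4, -0.3]
opening: 0.0916
grip_force: 0.0
time: 3.68
tool_pos: [0.4739, -0.3375, 0.2024]
tool_rot: [-3.141, -0.0, 0.755]
contact_force: [-0.0, -0.3, 0.7]
opening: 0.0919
grip_force: 0.0
[-0.751  0.448  1.361  0.     1.333  0.065]
```

View pics/w1.png

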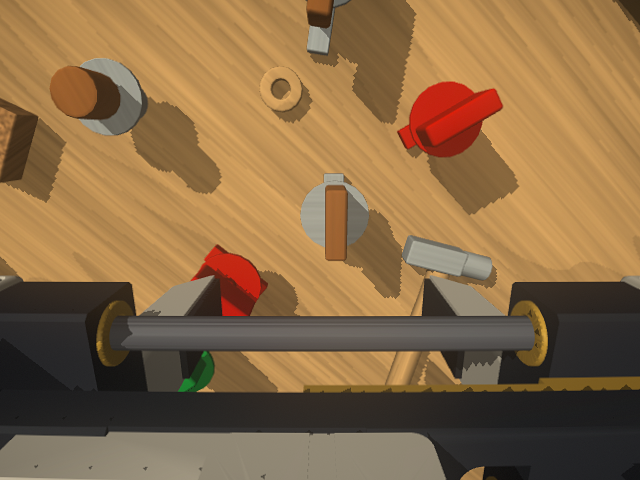

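The wrist view shows the small toggle's grip top face spanning about u 326–346 and v 191–261, nearly parallel to the tool's x. The fingers sit below it in the image, with a red look-alike at (235,280) and the hammer head at (447,258).

Run:
```python
from h import *
c=cam("wrist")
P=px2w(c,[[326.5,190],[346.5,190],[346.5,261],[326,261]],.087); print(P)
m=P.mean(0); a=(P[0]+P[1]-P[2]-P[3])[:2]/2; yaw=np.arctan2(a[1],a[0]); print(m,np.linalg.norm(a),np.linalg.norm(P[0]-P[1]),yaw)
print(delta(m[:2],yaw,.06))
# check red tall lookalike position & flange centre
print("flange",px2w(c,[[334.5,214]],.043))
```

```text
[[ 0.49795108 -0.32042748  0.087     ]
 [ 0.50877458 -0.33190717  0.087     ]
 [ 0.46649958 -0.37314274  0.087     ]
 [ 0.45482564 -0.36075904  0.087     ]]
[ 0.48201272 -0.34655911  0.087     ] 0.05904751244022134 0.015777563617097003 0.7624438304806482
(array([-0.0003,  0.0122,  0.1425]), np.float64(-0.0072), array([-0.751,  0.448,  1.361,  0.   ,  1.333,  0.065]))
flange [[ 0.48276755 -0.34565757  0.043     ]]
```

```bash
python3 -m jog '[[[0.2,0,0.012,0,-0.007],[0.2,0,0.012,0.03,-0.007],[0.2,0,0.012,0.06,-0.007],[0.2,0,0.012,0.085,-0.007],[0.2,0,0.012,0.085,-0.007]]]' 30
python3 - <<'E'
from h import *
cv2.imwrite("pics/w2.png",robot.read_camera("wrist")[:,:,::-1])
E
```

```text
time: 4.15
tool_pos: [0.4797, -0.3441, 0.1125]
tool_rot: [-3.131, 0.001, 0.761]
contact_force: [-0.5, 1.7, -0.8]
opening: 0.0631
grip_force: 0.0
```

View pics/w2.png

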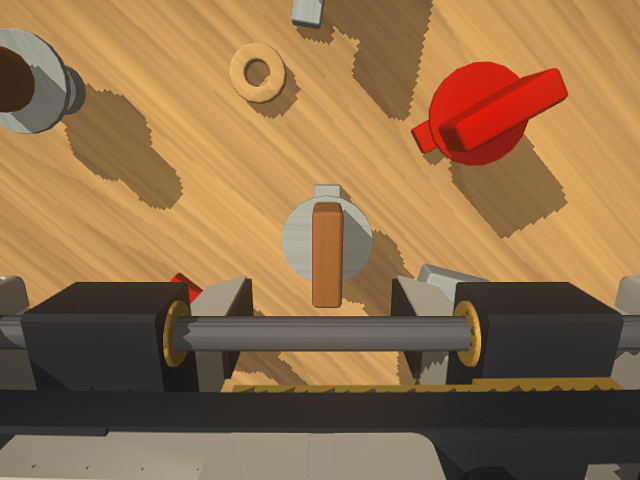

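The grip's top face now spans about u 313–343, v 210–307, between the finger tips at u≈240 and u≈400, so it is nearly centred.

Run:
```python
from h import *
c=cam("wrist")
P=px2w(c,[[313,210],[343,210],[342.5,307],[312.5,307]],.087)
m=P.mean(0); a=(P[0]+P[1]-P[2]-P[3])[:2]/2; yaw=np.arctan2(a[1],a[0]); print(m,np.linalg.norm(a),np.linalg.norm(P[0]-P[1]),yaw)
print(delta(m[:2],yaw,.06),robot.observe()["tool_rot"])
```

```text
[ 0.48361554 -0.34771903  0.087     ] 0.05988645545117564 0.01695472183180515 0.7606121613588431
(array([0.0002, 0.0041, 0.0554]), np.float64(0.0003), array([-0.752,  0.544,  1.45 ,  0.   ,  1.153,  0.058])) [-3.13555294e+00  2.81667304e-04  7.60862640e-01]
```

```bash
python3 -m jog '[[[0.2,0,0.003,0.02,0],[0.2,0,0.003,0.04,0],[0.2,0,0.003,0.056,0],[0.2,0,0.003,0.056,0],[0.2,0,0.003,0.056,0]]]' 30
python3 -m jog '[[[-0.9,0,0,0,0],[-0.9,0,0,0,0],[-0.9,0,0,0,0],[-0.9,0,0,0,0],[-0.9,0,0,0,0]]]' 30
python3 -m jog '[[[-0.9,0,0,0,0],[-0.9,0,0,0,0],[-0.9,0,0,0,0],[-0.9,0,0,0,0],[-0.9,0,0,0,0]]]' 30
```

```text
time: 4.62
tool_pos: [0.4848, -0.349, 0.0631]
tool_rot: [3.14, -0.0, 0.76]
contact_force: [-0.1, 0.0, 0.7]
opening: 0.055
grip_force: 0.0
time: 5.03
tool_pos: [0.4845, -0.3488, 0.0624]
tool_rot: [3.141, -0.0, 0.759]
contact_force: [0.6, 1.1, -0.2]
opening: 0.0261
grip_force: 0.0
time: 5.45
tool_pos: [0.4844, -0.3486, 0.062]
tool_rot: [3.141, -0.0, 0.759]
contact_force: [-0.1, 0.8, 3.0]
opening: 0.0164
grip_force: 30.0
```

```bash
python3 -m jog '[[[-0.9,0,0,-0.01,0],[-0.9,0,0,-0.04,0],[-0.9,0,0,-0.08,0],[-0.9,0,0,-0.12,0],[-0.9,0,0,-0.15,0]]]' 40
for i in 1 2 3; do python3 -m jog '[[[-0.9,0.02,-0.0235,0,0],[-0.9,0.041,-0.048,0,0],[-0.9,0.062,-0.0725,0,0],[-0.9,0.083,-0.097,0,0],[-0.9,0.1045,-0.122,0,0]]]'; done
python3 -m jog '[[[-0.9,0,0,0,0.12],[-0.9,0,0,0,0.24],[-0.9,0,0,0,0.36],[-0.9,0,0,0,0.48],[-0.9,0,0,0,0.6]]]'
python3 -m jog '[[[-0.9,0,0,0,0.12],[-0.9,0,0,0,0.24],[-0.9,0,0,0,0.26],[-0.9,0,0,0,0.26],[-0.9,0,0,0,0.26]]]'
python3 - <<'E'
from h import *
print(robot.observe())
cv2.imwrite("pics/w3.png",robot.read_camera("wrist")[:,:,::-1])
E
```

```text
time: 5.87
tool_pos: [0.4847, -0.349, 0.2159]
tool_rot: [3.138, -0.0, 0.759]
contact_force: [1.1, -0.3, 0.4]
opening: 0.0044
grip_force: 0.0
time: 6.28
tool_pos: [0.4759, -0.1869, 0.2125]
tool_rot: [3.141, -0.0, 0.758]
contact_force: [-0.3, -0.7, 0.7]
opening: 0.0043
grip_force: 0.0
time: 6.7
tool_pos: [0.4678, -0.0263, 0.2125]
tool_rot: [3.141, -0.001, 0.758]
contact_force: [-0.1, -0.3, -0.1]
opening: 0.0048
grip_force: 0.0
time: 7.12
tool_pos: [0.4597, 0.1342, 0.2126]
tool_rot: [3.141, -0.001, 0.759]
contact_force: [0.6, -0.1, 0.2]
opening: 0.0045
grip_force: 0.0
time: 7.53
tool_pos: [0.4599, 0.1329, 0.2124]
tool_rot: [-3.142, -0.001, 0.153]
contact_force: [0.1, 0.3, 0.2]
opening: 0.005
grip_force: 0.0
time: 7.95
tool_pos: [0.46, 0.1327, 0.2121]
tool_rot: [-3.141, -0.0, -0.098]
contact_force: [-0.4, -0.1, -0.3]
opening: 0.0044
grip_force: 0.0
{'time': 7.95, 'qpos': array([1.20591437e-01, 2.49151635e-01, 1.62957851e+00, 6.08774390e-05,
       1.26245299e+00, 1.78933100e+00]), 'qvel': array([-0.0017568 ,  0.00353289,  0.00090725, -0.00125177, -0.00246216,
        0.00614489]), 'joint_efforts': array([ 1.01625359e-03, -3.82045448e+01, -2.44639170e+01,  1.70077512e-02,
       -8.30910285e-02,  9.11058811e-02]), 'tool_pos': array([0.45998489, 0.13271958, 0.21212276]), 'tool_rot': array([-3.14144724e+00, -3.87192606e-04, -9.79617260e-02]), 'contact_force': array([-0.38411523, -0.11095826, -0.34625648]), 'torque': array([-0.09112892,  0.20782267, -0.04202053]), 'grip_force': 0.0, 'opening': 0.00444511464521942}
```

View pics/w3.png

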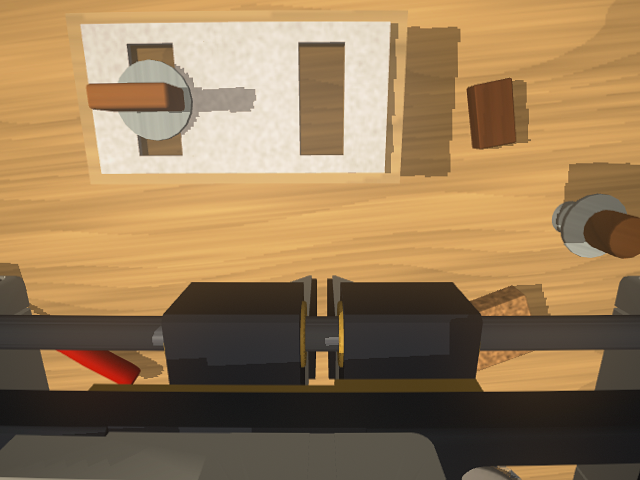

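The toggle is not in the hand: the gap is nearly shut at 4 mm, so it slipped out during the lift. The empty slot is clear in view, with corners at about (299,42), (345,42), (344,156) and (300,156). I'll measure it now and find out where the toggle went.

Run:
```python
from h import *
c=cam("wrist")
P=px2w(c,[[299,42],[345,42],[344,156],[300,156]],.06)
m=P.mean(0); a=(P[0]+P[1]-P[2]-P[3])[:2]/2; print(P,m,np.linalg.norm(a),np.linalg.norm(P[0]-P[1]),np.arctan2(a[1],a[0]))
t=robot.read_camera("top")[:,:,::-1]; s=robot.read_camera("scene")[:,:,::-1]
cv2.imwrite("pics/c2.png",np.hstack([cv2.resize(t[140:300,340:540],None,fx=2,fy=2,interpolation=3),cv2.resize(s[280:440,130:330],None,fx=2,fy=2,interpolation=3)]))
```

```text
[[0.60523072 0.13638456 0.06      ]
 [0.60158947 0.09944915 0.06      ]
 [0.51164339 0.10778325 0.06      ]
 [0.51537537 0.14570412 0.06      ]] [0.55845974 0.12233027 0.06      ] 0.09033300436386374 0.03711446094698825 -0.09787044674573857
```

View pics/c2.png

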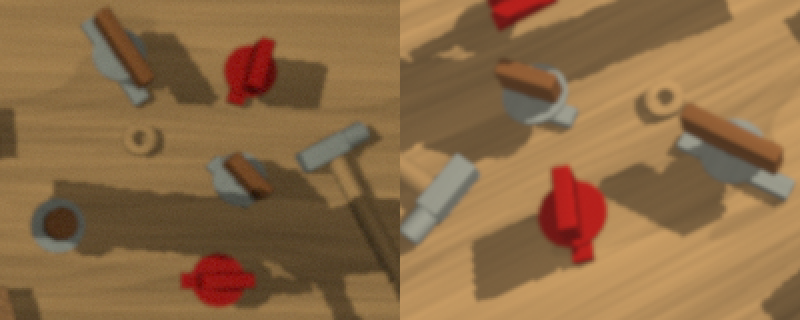

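The slot is at (0.5585, 0.1223), yaw −0.098. The toggle still stands where it was, so it slid vertically out of a weak grip. I'll go back and grip with 60 N, a little lower, and lift gently.

```bash
python3 -m jog '[[[0.2,0,0,0,-0.12],[0.2,0,0,0,-0.24],[0.2,0,0,0,-0.36],[0.2,0,0,0,-0.48],[0.2,0,0,0,-0.6]]]' 60
python3 -m jog '[[[0.2,0,0,0,-0.12],[0.2,0,0,0,-0.24],[0.2,0,0,0,-0.26],[0.2,0,0,0,-0.26]]]' 
for i in 1 2 3; do python3 -m jog '[[[0.2,-0.026,0.0305,0,0],[0.2,-0.052,0.061,0,0],[0.2,-0.078,0.0915,0,0],[0.2,-0.1045,0.122,0,0]]]'; done
python3 -m jog '[[[0.2,0,0,0.04,0],[0.2,0,0,0.08,0],[0.2,0,0,0.1,0],[0.2,0,0,0.1,0],[0.2,0,0,0.1,0]]]'
python3 - <<'E'
from h import *
print(robot.observe()["tool_pos"])
cv2.imwrite("pics/w4.png",robot.read_camera("wrist")[:,:,::-1])
E
```

```text
time: 8.52
tool_pos: [0.46, 0.1327, 0.2118]
tool_rot: [-3.142, -0.0, 0.506]
contact_force: [0.2, -0.3, 0.2]
opening: 0.0336
grip_force: 0.0
time: 8.85
tool_pos: [0.46, 0.1327, 0.2118]
tool_rot: [-3.142, -0.0, 0.758]
contact_force: [0.2, 0.1, -0.2]
opening: 0.0547
grip_force: 0.0
time: 9.18
tool_pos: [0.468, -0.0291, 0.212]
tool_rot: [3.141, -0.0, 0.757]
contact_force: [1.4, 0.4, -0.9]
opening: 0.0551
grip_force: 0.0
time: 9.52
tool_pos: [0.4759, -0.1902, 0.2119]
tool_rot: [3.141, -0.0, 0.755]
contact_force: [0.6, 0.7, -0.1]
opening: 0.0549
grip_force: 0.0
time: 9.85
tool_pos: [0.484, -0.3506, 0.2118]
tool_rot: [3.142, -0.0, 0.755]
contact_force: [2.0, -0.8, 0.5]
opening: 0.0554
grip_force: 0.0
time: 10.27
tool_pos: [0.484, -0.3484, 0.1113]
tool_rot: [-3.14, 0.0, 0.757]
contact_force: [0.2, -0.3, 1.0]
opening: 0.0549
grip_force: 0.0
[ 0.48402601 -0.34839302  0.1112773 ]
```

View pics/w4.png

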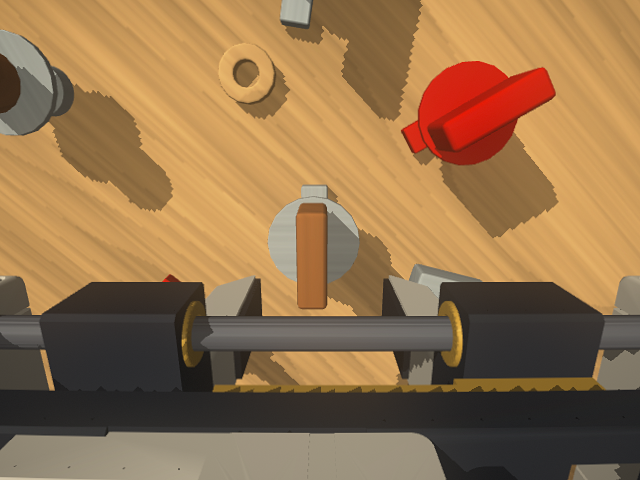

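The toggle stands upright with its grip top at u 297–327, v 210–308. That is about 9 px to the left of the centre between the fingers.

Run:
```python
from h import *
c=cam("wrist")
P=px2w(c,[[297,210],[327,210],[326.5,308],[296.5,308]],.087)
m=P.mean(0); a=(P[0]+P[1]-P[2]-P[3])[:2]/2; yaw=np.arctan2(a[1],a[0]); print(m,np.linalg.norm(a),np.linalg.norm(P[0]-P[1]),yaw)
print(delta(m[:2],yaw,.057),robot.observe()["tool_rot"])
```

```text
[ 0.4817955  -0.34469038  0.087     ] 0.05985496278485456 0.01676366788315491 0.7459115243044586
(array([ 0.0007, -0.0054,  0.056 ]), np.float64(0.0116), array([-0.752,  0.552,  1.444,  0.   ,  1.144,  0.061])) [ 3.14002486e+00 -1.65664871e-04  7.57480592e-01]
```

```bash
python3 -m jog '[[[0.2,0.001,-0.005,0.01,0.01],[0.2,0.001,-0.005,0.03,0.01],[0.2,0.001,-0.005,0.055,0.01],[0.2,0.001,-0.005,0.055,0.01],[0.2,0.001,-0.005,0.055,0.01]]]' 60
for i in 1 2 3; do python3 -m jog '[[[-1,0,0,0,0],[-1,0,0,0,0],[-1,0,0,0,0],[-1,0,0,0,0],[-1,0,0,0,0]]]' 60; done
python3 -m jog '[[[-1,0,0,-0.001,0],[-1,0,0,-0.003,0],[-1,0,0,-0.006,0],[-1,0,0,-0.01,0],[-1,0,0,-0.015,0]]]' 60
```

```text
time: 10.73
tool_pos: [0.4822, -0.3445, 0.0582]
tool_rot: [3.141, -0.0, 0.749]
contact_force: [-0.6, -0.5, -0.1]
opening: 0.0551
grip_force: 0.0
time: 11.15
tool_pos: [0.4819, -0.3445, 0.0575]
tool_rot: [3.14, -0.0, 0.749]
contact_force: [0.2, 0.7, -0.3]
opening: 0.026
grip_force: 0.0
time: 11.57
tool_pos: [0.4817, -0.3443, 0.0571]
tool_rot: [3.141, -0.0, 0.749]
contact_force: [-0.6, 1.2, 4.1]
opening: 0.017
grip_force: 60.0
time: 11.98
tool_pos: [0.4817, -0.3444, 0.0571]
tool_rot: [3.141, -0.0, 0.749]
contact_force: [-0.0, 0.7, 5.0]
opening: 0.0174
grip_force: 60.0
time: 12.4
tool_pos: [0.4813, -0.344, 0.0716]
tool_rot: [-3.14, 0.0, 0.749]
contact_force: [-0.6, 0.6, -3.4]
opening: 0.017
grip_force: 60.0
```

The wrist carries about 3.4 N, which matches the toggle's weight, so it is held. I'll lift gently and go over the slot.

```bash
for i in 1 2; do python3 -m jog '[[[-1,0,0,-0.012,0],[-1,0,0,-0.027,0],[-1,0,0,-0.044,0],[-1,0,0,-0.061,0],[-1,0,0,-0.074,0]]]' 60; done
python3 -m jog '[[[-1,0.008,-0.006,0,0],[-1,0.023,-0.018,0,0],[-1,0.044,-0.034,0,0],[-1,0.068,-0.0525,0,0],[-1,0.0935,-0.0722,0,0]]]'
for i in 1 2; do python3 -m jog '[[[-1,0.0187,-0.0144,0,0],[-1,0.0374,-0.0289,0,0],[-1,0.0561,-0.0433,0,0],[-1,0.0748,-0.0578,0,0],[-1,0.0935,-0.0722,0,0]]]'; done
python3 -m jog '[[[-1,0.026,-0.02,0,0],[-1,0.05,-0.0387,0,0],[-1,0.072,-0.0556,0,0],[-1,0.087,-0.0672,0,0],[-1,0.0935,-0.0722,0,0]]]'
python3 -m jog '[[[-1,0,0,0,0.08],[-1,0,0,0,0.18],[-1,0,0,0,0.28],[-1,0,0,0,0.38],[-1,0,0,0,0.48]]]'
python3 -m jog '[[[-1,0,0,0,0.1],[-1,0,0,0,0.2],[-1,0,0,0,0.28],[-1,0,0,0,0.34],[-1,0,0,0,0.367]]]'
python3 -m jog '[[[-1,0,0,0,0],[-1,0,0,0,0],[-1,0,0,0,0]]]'
python3 - <<'E'
from h import *
print(delta([.5585,.1223],-.098,.15),robot.observe()["tool_pos"])
t=robot.read_camera("top")[:,:,::-1]; s=robot.read_camera("scene")[:,:,::-1]; w=robot.read_camera("wrist")[:,:,::-1]
cv2.imwrite("pics/w5.png",w)
cv2.imwrite("pics/c5.png",np.hstack([cv2.resize(t[140:260,160:310],None,fx=2.6,fy=2.6),cv2.resize(s[160:280,370:520],None,fx=2.6,fy=2.6)]))
E
```

```text
time: 12.82
tool_pos: [0.4819, -0.3445, 0.1476]
tool_rot: [3.14, -0.0, 0.749]
contact_force: [-0.5, 0.1, -2.8]
opening: 0.0172
grip_force: 60.0
time: 13.23
tool_pos: [0.4817, -0.3444, 0.2217]
tool_rot: [3.14, -0.0, 0.749]
contact_force: [0.5, -1.4, -3.0]
opening: 0.0173
grip_force: 60.0
time: 13.65
tool_pos: [0.5004, -0.226, 0.2188]
tool_rot: [-3.14, 0.0, 0.748]
contact_force: [0.5, -0.2, -3.2]
opening: 0.0169
grip_force: 60.0
time: 14.07
tool_pos: [0.5197, -0.1091, 0.2191]
tool_rot: [-3.14, 0.0, 0.749]
contact_force: [0.1, -0.5, -4.8]
opening: 0.0167
grip_force: 60.0
time: 14.48
tool_pos: [0.5388, 0.0073, 0.219]
tool_rot: [-3.14, 0.001, 0.749]
contact_force: [0.7, -0.2, -3.1]
opening: 0.017
grip_force: 60.0
time: 14.9
tool_pos: [0.5581, 0.1252, 0.2189]
tool_rot: [-3.14, 0.0, 0.752]
contact_force: [-1.2, -0.5, -3.8]
opening: 0.0168
grip_force: 60.0
time: 15.32
tool_pos: [0.5582, 0.1215, 0.2192]
tool_rot: [-3.142, 0.001, 0.263]
contact_force: [-0.6, 0.1, -3.5]
opening: 0.0165
grip_force: 60.0
time: 15.73
tool_pos: [0.5583, 0.1214, 0.2192]
tool_rot: [3.141, 0.001, -0.102]
contact_force: [0.4, 0.1, -3.1]
opening: 0.0169
grip_force: 60.0
time: 15.98
tool_pos: [0.5586, 0.1217, 0.2195]
tool_rot: [3.141, 0.001, -0.098]
contact_force: [-0.2, 0.4, -3.5]
opening: 0.0165
grip_force: 60.0
(array([-0.0002, -0.0006,  0.0695]), np.float64(0.0005), array([ 0.08 ,  0.417,  1.362, -0.   ,  1.363,  1.749])) [0.55864043 0.12165823 0.21954008]
```

View pics/w5.png

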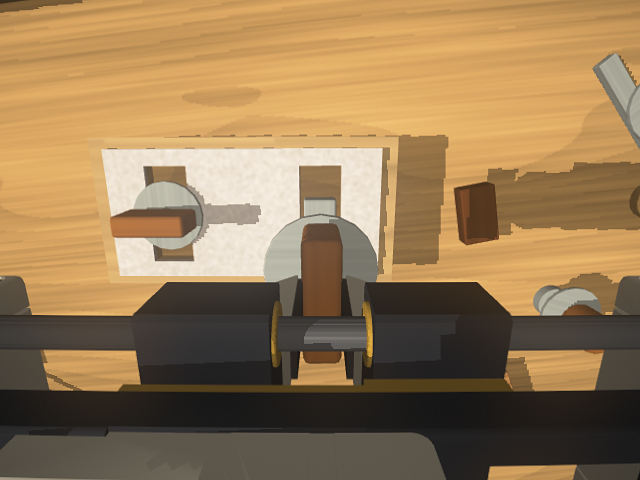

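The toggle hangs upright in the fingers, parallel to the slot. The slot's far edge is at (299–341,166), the crossbar tip at u 304–336, v≈198, and the grip top at v≈243–362.

Run:
```python
from h import *
c=cam("wrist"); s=robot.observe(); T=s["tool_pos"]; z=T[2]
u=np.array([np.cos(-.098),np.sin(-.098)]); v=np.array([-u[1],u[0]])
def loc(P): return np.round(np.c_[(P[:,:2]-T[:2])@u,(P[:,:2]-T[:2])@v],4)
print("grip top ends (expect +-.03)",loc(px2w(c,[[322,243],[322,362]],z+.030)))
print("bar tip top edge (expect .035)",loc(px2w(c,[[304,198],[336,198]],z-.045)))
print("slot far corners (expect .045,+-.019)",loc(px2w(c,[[299.5,166],[341,166]],.06)))
```

```text
grip top ends (expect +-.03) [[ 0.0279 -0.0006]
 [-0.029  -0.0007]]
bar tip top edge (expect .035) [[ 0.0346  0.0102]
 [ 0.0346 -0.0091]]
slot far corners (expect .045,+-.019) [[ 0.0447  0.0194]
 [ 0.0447 -0.0177]]
```

Everything is aligned within 1 mm. Descending to just above the seat, then easing down while watching the force.

```bash
python3 -m jog '[[[-1,0,0,0.01,0],[-1,0,0,0.027,0],[-1,0,0,0.046,0],[-1,0,0,0.062,0],[-1,0,0,0.07,0]]]'
python3 -m jog '[[[-1,0,0,0.013,0],[-1,0,0,0.028,0],[-1,0,0,0.043,0],[-1,0,0,0.055,0],[-1,0,0,0.063,0]]]'
python3 -m jog '[[[-1,0,0,0.001,0],[-1,0,0,0.002,0],[-1,0,0,0.003,0],[-1,0,0,0.004,0],[-1,0,0,0.004,0]]]'
python3 -m jog '[[[-1,0,0,0.001,0],[-1,0,0,0.002,0],[-1,0,0,0.002,0]]]'
```

```text
time: 16.55
tool_pos: [0.5575, 0.1218, 0.1469]
tool_rot: [3.141, 0.004, -0.098]
contact_force: [-0.7, 0.0, -4.1]
opening: 0.0167
grip_force: 60.0
time: 16.97
tool_pos: [0.5584, 0.1219, 0.0854]
tool_rot: [3.141, 0.001, -0.098]
contact_force: [-0.4, -0.1, -3.9]
opening: 0.017
grip_force: 60.0
time: 17.38
tool_pos: [0.5593, 0.1219, 0.0834]
tool_rot: [-3.141, -0.001, -0.098]
contact_force: [-0.5, 0.6, -3.8]
opening: 0.0171
grip_force: 60.0
time: 17.63
tool_pos: [0.5589, 0.1219, 0.0808]
tool_rot: [-3.141, -0.0, -0.098]
contact_force: [-0.2, -0.2, -2.4]
opening: 0.017
grip_force: 60.0
```

Just about seated: the crossbar is below the board and there is no load. Turning a quarter.

```bash
python3 -m jog '[[[-1,0,0,0,-0.06],[-1,0,0,0,-0.16],[-1,0,0,0,-0.27],[-1,0,0,0,-0.38],[-1,0,0,0,-0.49]]]'
python3 -m jog '[[[-1,0,0,0,-0.11],[-1,0,0,0,-0.22],[-1,0,0,0,-0.33],[-1,0,0,0,-0.44],[-1,0,0,0,-0.55]]]'
python3 -m jog '[[[-1,0,0,0,-0.11],[-1,0,0,0,-0.22],[-1,0,0,0,-0.33],[-1,0,0,0,-0.43],[-1,0,0,0,-0.53]]]'
python3 -m jog '[[[-1,0,0,0.001,0],[-1,0,0,0.002,0],[-1,0,0,0.002,0]]]'
```

```text
time: 18.05
tool_pos: [0.559, 0.1219, 0.0809]
tool_rot: [-3.142, -0.0, 0.397]
contact_force: [0.2, 0.8, -2.9]
opening: 0.017
grip_force: 60.0
time: 18.47
tool_pos: [0.5589, 0.1219, 0.0809]
tool_rot: [3.142, -0.0, 0.947]
contact_force: [0.5, -0.5, -2.7]
opening: 0.0166
grip_force: 60.0
time: 18.88
tool_pos: [0.559, 0.1219, 0.0809]
tool_rot: [3.141, -0.0, 1.477]
contact_force: [0.1, -0.2, -3.1]
opening: 0.0164
grip_force: 60.0
time: 19.13
tool_pos: [0.559, 0.122, 0.0792]
tool_rot: [3.141, -0.0, 1.469]
contact_force: [-2.0, -0.1, -0.0]
opening: 0.0168
grip_force: 60.0
```

Seated, with the load gone and the yaw at 1.469. Releasing and withdrawing.

```bash
python3 -m jog '[[[0.1,0,0,0,0],[0.1,0,0,0,0],[0.1,0,0,0,0],[0.1,0,0,0,0],[0.1,0,0,0,0]]]' 10
python3 -m jog '[[[0.1,0,0,0,0],[0.1,0,0,-0.01,0],[0.1,0,0,-0.03,0],[0.1,0,0,-0.06,0],[0.1,0,0,-0.1,0]]]'
python3 -m jog '[[[0.1,0,0,0,0],[0.1,0,0,0,0],[0.1,0,0,0,0]]]'
python3 - <<'E'
from h import *
w=robot.read_camera("wrist")[:,:,::-1]
t=robot.read_camera("top")[:,:,::-1]; s=robot.read_camera("scene")[:,:,::-1]
cv2.imwrite("pics/w6.png",np.vstack([cv2.resize(w,(400,300)),cv2.resize(s[160:280,370:530],(400,300))]))
cv2.imwrite("pics/w6full.png",w)
E
```

```text
time: 19.55
tool_pos: [0.5591, 0.1219, 0.079]
tool_rot: [3.141, -0.0, 1.471]
contact_force: [-0.2, 0.1, 0.5]
opening: 0.046
grip_force: 0.0
time: 19.97
tool_pos: [0.5573, 0.1217, 0.1783]
tool_rot: [-3.137, 0.001, 1.472]
contact_force: [1.3, -0.1, 0.2]
opening: 0.0504
grip_force: 0.0
time: 20.22
tool_pos: [0.5588, 0.1219, 0.1792]
tool_rot: [3.141, -0.0, 1.472]
contact_force: [-0.0, 0.5, -1.1]
opening: 0.0502
grip_force: 0.0
```

View pics/w6.png

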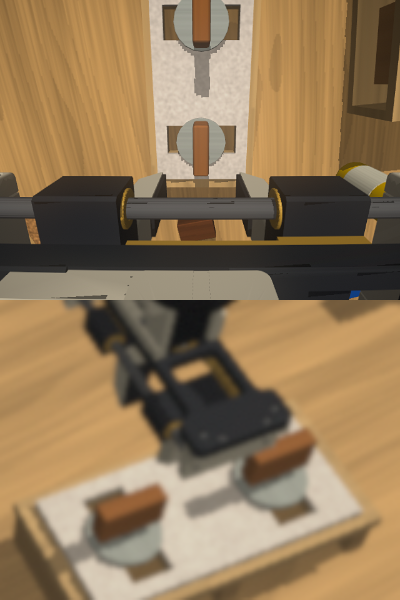

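The toggle stands in the slot (wrist half at about (201,145)) with its grip square across it and its flange flat on the template. It looks just like the locked neighbour, and the gripper is clear of it.

```bash
python3 -c "
from cell import robot
print(robot.hand_in())"
```

```text
the job is handed in; nothing more can be done
None
```

I handed the job in at about 20 s: the small toggle is seated in the empty slot with its flange down, turned square across it and released; the first lift slipped and left it standing in place, so I re-gripped harder, and no bystander was touched.

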